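# Hang the blue-handled drying screen on the two-hook stand

### The arm

A 7-joint arm with a two-finger parallel gripper is mounted at the origin on a cart in front of the work surface, level with it; the furniture and walls round the work are solid. World frame = base frame: x ahead of the robot, y to its left, z up, the work surface at z = 0. Lengths are in m, angles in degrees, forces in N, time in s.
With the tool pointing down it reaches from about 0.425 to 0.875 m from the base axis. Payload 4.7 kg.
Tool frame: the origin (TCP) lies at the very end of the fingers, on their centre line; the grasp point (between the pads) lies 19 mm behind it; z points along the fingers, y is the direction in which the jaws open and shut (so a half turn about z gives the same grasp; the last joint's range is limited). The gripper opens to 87 mm and grips with 3 to 60 N. Pads are 19 mm wide; open, the fingers measure 117 mm over their backs; the gripper's body (75 mm by 190 mm) begins 51 mm behind the grasp point.
Start: joints at [72.027, 18.392, -4.016, 83.108, 1.295, 78.541, -3.26], TCP at [0.209, -0.615, 0.223] pointing down, gripper open.
Joint ranges: [-163.93, 163.93], [-17.29, 119.83], [-79.2, 71.16], [3.27, 140.29], [-89.18, 269.18], [5.43, 117.66], [-154.24, 154.24]. Speed limits (degrees/s): [147.25, 147.25, 180, 180, 180, 180, 180].

### API

Orientations are given as [roll, pitch, yaw] about the fixed x, y, z axes, in that order (R = Rz(yaw) Ry(pitch) Rx(roll)).
In Python, from cell import sensors, imaging, ticket gives the robot as it stands.
- The arm moves only by the tool carry_out, never from a script. Its argument "plan" is a list of rows, each an object of numbers: "fingers": the closure, from -1 (fully open) to 1 (shut); "dx", "dy", "dz": the shift along the tool's x, y, z normalised to -1 to 1, where 1 is 0.03 m; "rx", "ry", "rz": the turn, a rotation vector about the tool's x, y, z normalised to -1 to 1, where 1 is 10 degrees. A call has 1 to 12 rows; each row shifts and turns the commanded pose from where the row before left it, along the tool's axes as they then stand; what a row does not reach is not made up. A row lasts 1/8 s, in which the tool goes at most 62.5 mm and 10.7 degrees, less where a joint would pass 70% of its speed; a pose out of reach is approached as far as the arm can. A call with a number of a shift or a turn outside -1 to 1 is refused whole. A call with a gripper value outside its range is refused whole. The fingers move at their own pace and stop on an object; "force" is the grip in N (left out, the last holds). Time passes only in rows, so rows that do not move let the fingers close. It gives the time, the measured TCP pose, the force and the opening at its end, in the units of the state.
- sensors.get_obs(): the state, without advancing time (a new reading comes with each control period).
- imaging.read_camera(name): name is "side" or "top" or "wrist"; returns a dict with "color" (384x512x3 uint8, red, green, blue), "mtx" (3x3 intrinsics, pixels), "extrinsics" (4x4, takes a point from world to camera coordinates); the wrist camera has in their place "tool_from_camera" (4x4, takes a point from camera to tool coordinates, whose origin is the TCP and whose axes are the flange's). Camera axes: x right, y down, z forward; pixel columns grow to the right and rows downward; lengths in m; the calibration is good to about 2 mm. The wrist camera is an equidistant fisheye: a pixel r from the principal point sees the ray r / f radians off the axis. A picture is of the moment at which its call begins: read the wrist's pose just before it. There is no depth.
- ticket.sign_off(): hands the job in, once; it reports no verdict.
The state is a dict: "time_s": time; "qpos": joint angles; "joint_velocities": joint speeds; "effort": joint torques, N m; "tool_pos": TCP position; "tool_rot": TCP orientation; "force": force on the tool from outside, world axes, zero at the start; "wrist_torque": the same for the moment, N m; "grip_width": finger opening in m.
Only numpy, scipy, OpenCV 4.12 (cv2) and the standard library are available. Lean on these libraries where they do the work, as an engineer would, in place of code of your own. Each camera call takes 0.05 s, during which the arm holds its last target.

### The job

Take the wire drying screen with the blue handle out of the draining block and hang it on the two-hook stand, one end of its top bar in each hook. Lower it gently until both ends sit down in their hooks before you let go; leave the yellow-handled screen where it is.

Things in the scene. Friction and masses are not known exactly. Their poses are not given: they have to be found in the camera images.
- blue_screen: Wire drying screen with blue handle, 0.25 kg, upright in a slot of a white draining block; prongs hold it up to 66 mm above the worktop. Origin: middle of its top bar; y along the bar, z up, x across. Bar 8 mm thick, 260 long, 16 mm end balls; bare for |y| 75 to 122. Mesh 150 wide, 6 thick, to 75 below the bar. Front and back alike.
- blue_handle (a point): Grip point in the blue handle: 40 mm above the middle of the screen's bar. The handle is a flat upright tab 14 mm thick (x), 50 mm wide (y), from the bar to 65 mm above it. Grip it across its thickness, from above. Axes as the screen's.
- yellow_screen: A second screen, alike but with a yellow handle, in the other slot, parallel to the blue one, 110 mm in front of it or behind it. Origin and axes likewise.
- hook_stand: Fixed grey drip tray 150x290x18 mm with two hooks of 8 mm wire, open to the top, at y = -100 and +100. Origin: centre of the underside; -x is the front, z up. Troughs: level floor x -10 to 10, its top at z = 119; steep sides flare to x = -30 and 30 at z = 155, tips at 162. A seated bar lies along y, its middle at x 0, y 0, z 123. Posts at x = 45; between the hooks nothing is above z = 49.

How it is judged:
By the outcome, as a careful person would: the job done as asked, in the order asked, and still so for the second after the job is handed in, with the robot touching nothing.
It also fails if it takes over 43 s, if anything falls off the work surface, if the arm or the gripper's body presses on something with over 40 N, if the wrist force passes 120 N, or if a joint passes its speed limit or range.

## Working session

There is one attempt and no reset: what is moved stays moved. The work goes in short steps, Python scripts to look and compute and a tool call to move; the robot and the scene stay as the last step left them, time stands still between calls to the robot, and variables do not carry over. Pictures are saved under pics/ and viewed, and the job is handed in when it is done.

Besides the shell and the picture viewer there is one more tool, called after "Request:" in YAML: its name, and indented under it one key for each argument. carry_out: Moves the arm, as the interface text tells. Scaled input: -1 to 1 covers 0.03 m each way for a shift and 10 degrees each way for a turn. Its arguments: {"type":"object","properties":{"plan":{"type":"array"},"force":{"type":"number"}},"required":["plan"]}

```bash
mkdir -p pics; ls; python3 - <<'E'
from cell import sensors, imaging
import cv2,numpy as np
o=sensors.get_obs(); print(o)
for n in ["side","top","wrist"]:
    d=imaging.read_camera(n)
    cv2.imwrite(f"pics/{n}0.png",d["color"][:,:,::-1])
    np.savez(f"{n}0.npz",**d)
    print(n,{k:np.round(v,4).tolist() for k,v in d.items() if k!="color"})
E
```

```text
pics
{'time_s': 0.0, 'qpos': array([72.02520203, 18.43810192, -4.01492039, 83.17370519,  1.2958659 ,
       78.54120338, -3.26050787]), 'joint_velocities': array([ 0.0499604 , -0.00466615, -0.00594003,  0.03426808, -0.00658802,
        0.01347823,  0.02574369]), 'effort': array([ 6.91425498e-05, -4.91288996e+01, -4.04010275e-01, -3.12523842e+01,
       -6.40095212e-02,  4.38728440e-02,  1.78570608e-04]), 'tool_pos': array([ 0.20905081, -0.6148883 ,  0.22148278]), 'tool_rot': array([-1.79892277e+02,  6.77902579e-03,  1.87836125e+01]), 'force': array([ 0.42807437, -0.12603512, -0.42965728]), 'wrist_torque': array([-0.0583673 , -0.00811434,  0.00276865]), 'grip_width': 0.08667980430308286}
side {'mtx': [[408.8636, 0.0, 258.9353], [0.0, 408.8636, 189.1896], [0.0, 0.0, 1.0]], 'extrinsics': [[0.9972, -0.0735, -0.0161, -0.5381], [-0.0437, -0.3903, -0.9196, 0.1186], [0.0613, 0.9177, -0.3924, 0.9477], [0.0, 0.0, 0.0, 1.0]]}
top {'mtx': [[448.8633, 0.0, 257.8306], [0.0, 448.8633, 195.932], [0.0, 0.0, 1.0]], 'extrinsics': [[-0.0003, -1.0, -0.008, -0.0108], [-0.9855, 0.0016, -0.1698, 0.5279], [0.1698, 0.0079, -0.9854, 1.0902], [0.0, 0.0, 0.0, 1.0]]}
wrist {'mtx': [[297.3186, 0.0, 252.855], [0.0, 297.3186, 190.7663], [0.0, 0.0, 1.0]], 'tool_from_camera': [[-0.0003, -0.9707, -0.2402, 0.0646], [1.0, -0.0001, -0.0009, -0.0009], [0.0009, -0.2402, 0.9707, -0.1621], [0.0, 0.0, 0.0, 1.0]]}
```

View pics/side0.png

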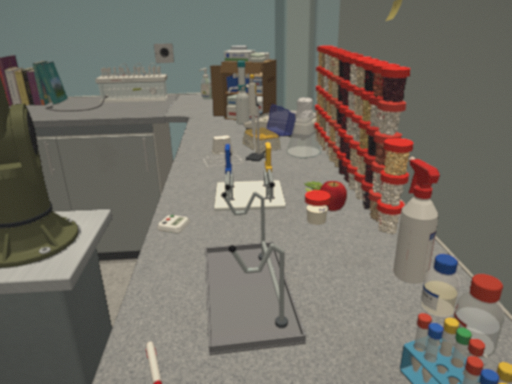

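View pics/top0.png

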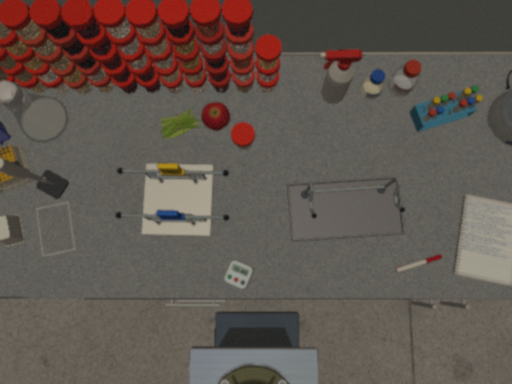

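View pics/wrist0.png

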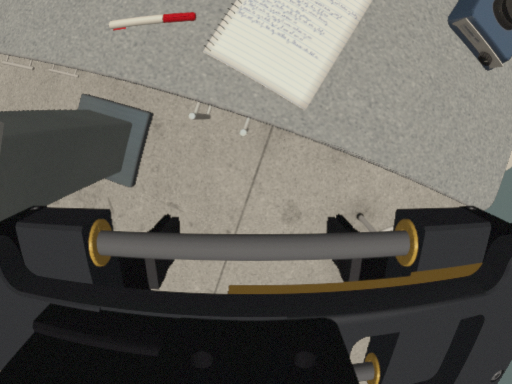

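The top view shows the blue screen's bar at about (118,215)-(226,217), the yellow one behind it at v≈172, and the stand's tray at about (289..403, 180..240). I'll enlarge these areas.

```bash
python3 - <<'E'
import cv2
t=cv2.imread("pics/top0.png"); s=cv2.imread("pics/side0.png")
def c(im,x,y,w,h,k,n): cv2.imwrite(n,cv2.resize(im[y:y+h,x:x+w],None,fx=k,fy=k,interpolation=cv2.INTER_CUBIC))
c(t,105,150,130,95,6,"pics/t_s.png"); c(t,280,170,130,80,6,"pics/t_h.png"); c(s,190,130,120,230,2.6*1,"pics/s_c.png")
E
```

```text
(no output)
```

View pics/t_s.png

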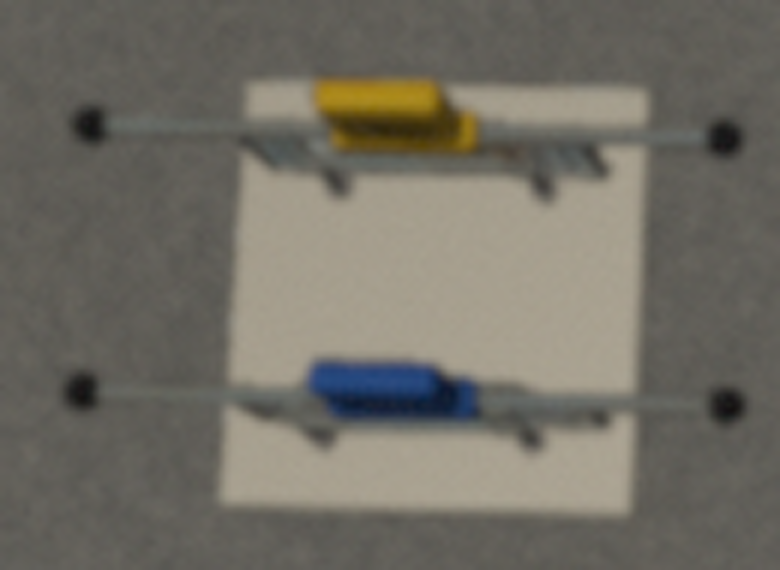

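View pics/t_h.png

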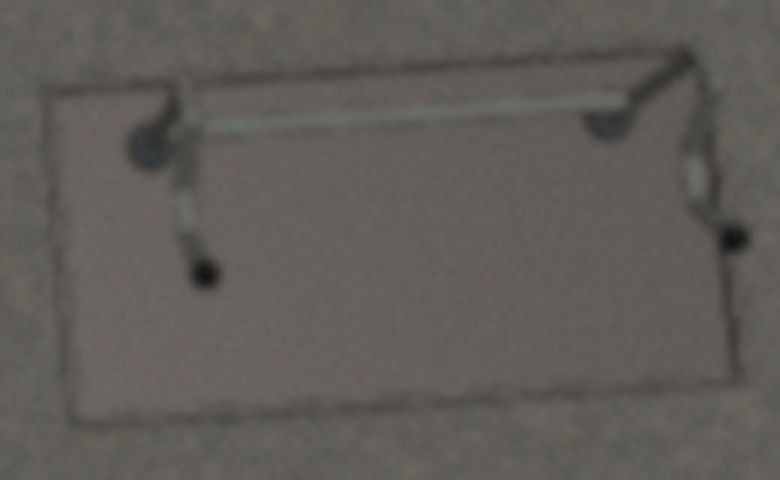

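View pics/s_c.png

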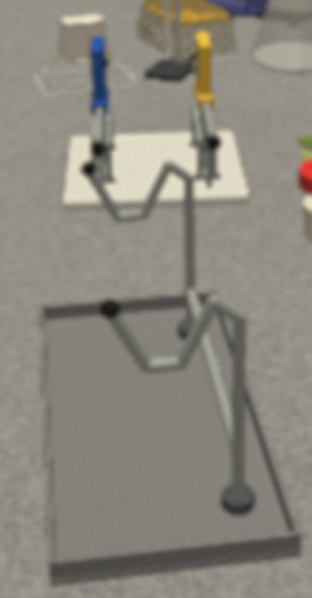

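```bash
cat > h.py <<'E'
import numpy as np
from scipy.optimize import least_squares
from scipy.spatial.transform import Rotation as R
C={n:np.load(f"{n}0.npz") for n in ["side","top"]}
def proj(n,P):
    P=np.atleast_2d(P);E=C[n]["extrinsics"];p=P@E[:3,:3].T+E[:3,3];q=p@C[n]["mtx"].T
    return q[:,:2]/q[:,2:]
def unc(x,y,ox,oy,k): return [(x+.5)/k-.5+ox,(y+.5)/k-.5+oy]
T=lambda x,y:unc(x,y,105,150,6); H=lambda x,y:unc(x,y,280,170,6); S=lambda x,y:unc(x,y,190,130,2.6)
E
python3 - <<'E'
from h import *
def fit(obs,x0,fix=None):
    def res(p):
        Rz=R.from_euler('z',p[3]).as_matrix(); r=[]
        for n,loc,px in obs:
            r.append((proj(n,Rz@np.array(loc)+p[:3])[0]-px))
        return np.ravel(r)
    free=[0,1,2,3] if fix is None else [0,1,3]
    def f(q):
        p=np.array(x0,float);p[free]=q;return res(p)
    s=least_squares(f,np.array(x0)[free],loss='soft_l1')
    p=np.array(x0,float);p[free]=s.x
    print(np.round(p[:3],4),"yaw",np.degrees(p[3]).round(2)); print(np.round(res(p).reshape(-1,2),2).tolist())
    return p
print("blue");fit([("top",[0,.13,0],T(81,391)),("top",[0,-.13,0],T(727,406)),("side",[0,-.13,0],S(98,147))],[.5,.17,.12,0])
print("yel");fit([("top",[0,.13,0],T(90,126)),("top",[0,-.13,0],T(725,138)),("side",[0,-.13,0],S(213,143))],[.6,.17,.12,0])
h=[("top",[.075,.145,.018],H(45,90)),("top",[.075,-.145,.018],H(685,50)),("top",[-.075,-.145,.018],H(740,380)),("top",[-.075,.145,.018],H(72,425)),
("top",[-.03,.1,.162],H(204,273)),("top",[-.03,-.1,.162],H(733,237)),("top",[0,.1,.119],H(187,208)),("top",[0,-.1,.119],H(697,180))]
print("top only");fit(h,[.5,-.2,0,0],1)
h2=[("side",[-.03,-.1,.162],S(110,309)),("side",[-.03,.1,.162],S(88,168)),("side",[0,-.1,.115],S(165,364)),("side",[0,.1,.115],S(130,213)),
("side",[-.075,-.145,.018],S(52,566)),("side",[.075,-.145,.018],S(300,538)),("side",[-.075,.145,.018],S(43,311))]
print("both");fit(h+h2,[.5,-.2,0,0],1)
E
```

```text
blue
[0.4717 0.1965 0.0866] yaw -1.43
[[0.29, 0.02], [-0.25, 0.05], [0.05, -0.09]]
yel
[0.5818 0.1989 0.0848] yaw -1.43
[[0.36, 0.03], [-0.32, 0.37], [0.37, -0.18]]
top only
[ 0.5002 -0.2351  0.    ] yaw 3.67
[[-0.63, -1.27], [3.82, -1.81], [1.56, 0.66], [-0.7, 0.57], [-0.12, 0.01], [0.48, 0.24], [-0.46, 0.54], [-0.68, -0.3]]
both
[ 0.5006 -0.237   0.    ] yaw 3.76
[[0.08, -1.37], [4.51, -2.07], [2.35, 0.38], [0.12, 0.47], [0.77, -0.13], [1.35, -0.04], [0.37, 0.41], [0.13, -0.56], [-0.13, -4.38], [0.15, -3.2], [-0.39, -0.54], [0.4, 0.29], [-1.41, -2.04], [0.95, -2.51], [-1.45, -3.32]]
```

```bash
python3 - <<'E'
from h import *
def fit(obs,p0):
    def res(p):
        Rz=R.from_euler('z',p[2]).as_matrix()
        return np.ravel([proj(n,Rz@np.array(l)+[p[0],p[1],0])[0]-px for n,l,px in obs])
    s=least_squares(res,p0,loss='soft_l1');p=s.x
    print(np.round(p[:2],4),np.degrees(p[2]).round(2),np.round(res(p).reshape(-1,2),2).tolist())
tips=[("top",[-.03,.1,.155],H(204,273)),("top",[-.03,-.1,.155],H(733,237)),("top",[0,.1,.117],H(187,208)),("top",[0,-.1,.117],H(697,180))]
cor=[("top",[-.075,-.145,.018],H(740,380)),("top",[-.075,.145,.018],H(72,425)),("top",[.075,.145,.018],H(45,90)),("top",[.075,-.145,.018],H(700,57))]
side=[("side",[-.03,-.1,.155],S(110,309)),("side",[-.03,.1,.155],S(88,168)),("side",[0,-.1,.115],S(165,364)),("side",[0,.1,.115],S(130,213))]
for o in (tips,cor,tips+cor,side,tips+side): fit(o,[.5,-.2,0])
# handle check
b=np.array([.4717,.1965,.0866])
print(proj("top",b+[0,0,.065]),T(373,379)); print(proj("side",b+[0,0,.065]),S(98,42))
# pen etc heights
E
```

```text
[ 0.5011 -0.2365] 3.46 [[0.11, -0.16], [0.12, 0.43], [0.05, 0.12], [-0.31, -0.39]]
[ 0.4991 -0.2341] 3.76 [[1.22, 0.98], [-1.04, 1.06], [-1.05, -0.79], [0.9, -2.66]]
[ 0.5006 -0.2359] 3.66 [[-0.12, 0.2], [-0.13, 0.5], [-0.21, 0.48], [-0.59, -0.33], [1.86, 0.51], [-0.4, 0.38], [-0.32, -1.45], [1.64, -3.12]]
[ 0.5004 -0.2376] 4.0 [[0.2, -0.05], [-0.01, 0.3], [-0.26, -0.35], [0.07, 0.44]]
[ 0.5007 -0.2368] 3.79 [[0.33, 0.25], [0.3, 0.34], [0.19, 0.53], [-0.22, -0.47], [0.14, -0.36], [0.35, 0.09], [-0.33, -0.63], [0.4, 0.24]]
[[166.23959441 212.43069095]] [166.75, 212.75]
[[227.40394457 145.1867153 ]] [227.3846153846154, 145.84615384615384]
```

```bash
cat >> h.py <<'E'
def rows(goal,yaw,N,goalz=None):
    "rows from the measured pose to goal with goal yaw, tool axes/units"
    from cell import sensors
    o=sensors.get_obs(); p=o["tool_pos"]; Rc=R.from_euler('xyz',o["tool_rot"],degrees=True); Rg=R.from_euler('xyz',[180,0,yaw],degrees=True)
    rv=(Rc.inv()*Rg).as_rotvec(degrees=True)
    print("t",round(o["time_s"],2),"pos",p.round(4),"rot",o["tool_rot"].round(2),"F",o["force"].round(2),"w",round(o["grip_width"],4))
    for i in range(N):
        d=(Rc*R.from_rotvec(rv*i/N,degrees=True)).inv().apply((np.array(goal)-p)/N)/.03
        print(d.round(2), (rv/N/10).round(3)) if i in range(12) else 0
E
python3 -c "
from h import *
rows([.45,-.42,.24],88.6,10)"
```

```text
t 0.15 pos [ 0.2091 -0.615   0.2217] rot [-179.92    0.     18.78] F [ 0.12 -0.31 -0.49] w 0.0869
[ 0.97 -0.36 -0.06] [-0.001 -0.    -0.698]
[ 1.01 -0.24 -0.06] [-0.001 -0.    -0.698]
[ 1.03 -0.11 -0.06] [-0.001 -0.    -0.698]
[ 1.03  0.01 -0.06] [-0.001 -0.    -0.698]
[ 1.02  0.14 -0.06] [-0.001 -0.    -0.698]
[ 1.    0.26 -0.06] [-0.001 -0.    -0.698]
[ 0.96  0.38 -0.06] [-0.001 -0.    -0.698]
[ 0.91  0.5  -0.06] [-0.001 -0.    -0.698]
[ 0.84  0.6  -0.06] [-0.001 -0.    -0.698]
[ 0.76  0.7  -0.06] [-0.001 -0.    -0.698]
```

Request:
carry_out:
  plan:
    - {"dx":0.97,"dy":-0.36,"dz":-0.06,"rz":-0.7,"fingers":-1}
    - {"dx":1,"dy":-0.24,"dz":-0.06,"rz":-0.7}
    - {"dx":1,"dy":-0.11,"dz":-0.06,"rz":-0.7}
    - {"dx":1,"dy":0,"dz":-0.06,"rz":-0.7}
    - {"dx":1,"dy":0.14,"dz":-0.06,"rz":-0.7}
    - {"dx":1,"dy":0.26,"dz":-0.06,"rz":-0.7}
    - {"dx":0.96,"dy":0.38,"dz":-0.06,"rz":-0.7}
    - {"dx":0.91,"dy":0.5,"dz":-0.06,"rz":-0.7}
    - {"dx":0.84,"dy":0.6,"dz":-0.06,"rz":-0.7}
    - {"dx":0.76,"dy":0.7,"dz":-0.06,"rz":-0.7}

```text
validation failed for argument at $.pl...
```

Request:
carry_out:
  plan:
    - {"dx":0.97,"dy":-0.36,"dz":-0.06,"rx":0.0,"ry":0.0,"rz":-0.7,"fingers":-1.0}

```text
time_s: 0.28
tool_pos: [0.2302, -0.597, 0.2234]
tool_rot: [-179.9, 0.1, 25.6]
force: [0.3, 0.9, 0.2]
grip_width: 0.0871
```

All keys are required in every row.

Request:
carry_out:
  plan:
    - {"dx":1,"dy":-0.24,"dz":-0.06,"rx":0,"ry":0,"rz":-0.7,"fingers":-1}
    - {"dx":1,"dy":-0.11,"dz":-0.06,"rx":0,"ry":0,"rz":-0.7,"fingers":-1}
    - {"dx":1,"dy":0,"dz":-0.06,"rx":0,"ry":0,"rz":-0.7,"fingers":-1}
    - {"dx":1,"dy":0.14,"dz":-0.06,"rx":0,"ry":0,"rz":-0.7,"fingers":-1}
    - {"dx":1,"dy":0.26,"dz":-0.06,"rx":0,"ry":0,"rz":-0.7,"fingers":-1}
    - {"dx":0.96,"dy":0.38,"dz":-0.06,"rx":0,"ry":0,"rz":-0.7,"fingers":-1}
    - {"dx":0.91,"dy":0.5,"dz":-0.06,"rx":0,"ry":0,"rz":-0.7,"fingers":-1}
    - {"dx":0.84,"dy":0.6,"dz":-0.06,"rx":0,"ry":0,"rz":-0.7,"fingers":-1}
    - {"dx":0.76,"dy":0.7,"dz":-0.06,"rx":0,"ry":0,"rz":-0.7,"fingers":-1}
    - {"dx":1,"dy":0.2,"dz":0,"rx":0,"ry":0,"rz":0,"fingers":-1}
    - {"dx":1,"dy":0.2,"dz":0,"rx":0,"ry":0,"rz":0,"fingers":-1}

```text
time_s: 1.65
tool_pos: [0.4611, -0.3603, 0.2401]
tool_rot: [-180.0, -0.0, 88.8]
force: [1.3, 0.2, -0.1]
grip_width: 0.0868
```

```bash
python3 -c "
from h import *
rows([.50,-.05,.24],88.6,10)"
```

```text
t 1.65 pos [ 0.4611 -0.3603  0.2401] rot [-1.7997e+02 -4.0000e-02  8.8800e+01] F [ 1.3   0.21 -0.11] w 0.0868
[1.04 0.11 0.  ] [-0.    -0.     0.002]
[1.04 0.11 0.  ] [-0.    -0.     0.002]
[1.04 0.11 0.  ] [-0.    -0.     0.002]
[1.04 0.11 0.  ] [-0.    -0.     0.002]
[1.04 0.11 0.  ] [-0.    -0.     0.002]
[1.04 0.11 0.  ] [-0.    -0.     0.002]
[1.04 0.11 0.  ] [-0.    -0.     0.002]
[1.04 0.11 0.  ] [-0.    -0.     0.002]
[1.04 0.11 0.  ] [-0.    -0.     0.002]
[1.04 0.1  0.  ] [-0.    -0.     0.002]
```

Request:
carry_out:
  plan:
    - {"dx":1,"dy":0.05,"dz":0,"rx":0,"ry":0,"rz":0,"fingers":-1}
    - {"dx":1,"dy":0.05,"dz":0,"rx":0,"ry":0,"rz":0,"fingers":-1}
    - {"dx":1,"dy":0.05,"dz":0,"rx":0,"ry":0,"rz":0,"fingers":-1}
    - {"dx":1,"dy":0.05,"dz":0,"rx":0,"ry":0,"rz":0,"fingers":-1}
    - {"dx":1,"dy":0.05,"dz":0,"rx":0,"ry":0,"rz":0,"fingers":-1}
    - {"dx":1,"dy":0.05,"dz":0,"rx":0,"ry":0,"rz":0,"fingers":-1}
    - {"dx":1,"dy":0.05,"dz":0,"rx":0,"ry":0,"rz":0,"fingers":-1}
    - {"dx":1,"dy":0.05,"dz":0,"rx":0,"ry":0,"rz":0,"fingers":-1}
    - {"dx":1,"dy":0,"dz":0,"rx":0,"ry":0,"rz":0,"fingers":-1}
    - {"dx":1,"dy":0,"dz":0,"rx":0,"ry":0,"rz":0,"fingers":-1}
    - {"dx":1,"dy":0,"dz":0,"rx":0,"ry":0,"rz":0,"fingers":-1}
    - {"dx":1,"dy":0,"dz":0,"rx":0,"ry":0,"rz":0,"fingers":-1}

```text
time_s: 3.15
tool_pos: [0.4802, -0.0008, 0.2404]
tool_rot: [-180.0, 0.0, 88.8]
force: [0.9, 0.2, -0.3]
grip_width: 0.0868
```

```bash
python3 - <<'E'
from h import *
rows([.4717,.1965,.22],88.6,8)
from cell import imaging
import cv2
d=imaging.read_camera("wrist"); cv2.imwrite("pics/w1.png",d["color"][:,:,::-1])
E
```

```text
t 3.15 pos [ 0.4802 -0.0008  0.2404] rot [-1.7999e+02  2.0000e-02  8.8780e+01] F [ 0.92  0.17 -0.33] w 0.0868
[ 0.82 -0.05  0.08] [-0.     0.     0.002]
[ 0.82 -0.05  0.08] [-0.     0.     0.002]
[ 0.82 -0.05  0.08] [-0.     0.     0.002]
[ 0.82 -0.05  0.08] [-0.     0.     0.002]
[ 0.82 -0.05  0.08] [-0.     0.     0.002]
[ 0.82 -0.05  0.08] [-0.     0.     0.002]
[ 0.82 -0.05  0.08] [-0.     0.     0.002]
[ 0.82 -0.06  0.08] [-0.     0.     0.002]
```

View pics/w1.png

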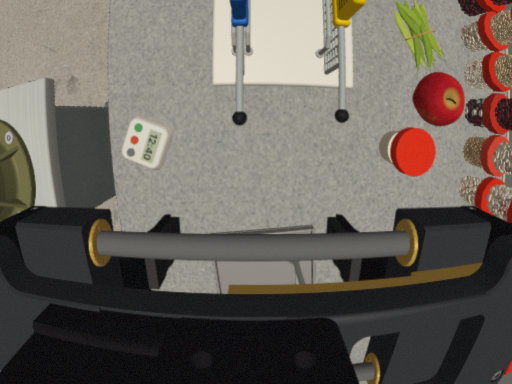

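The wrist view shows the blue near-end ball at (239,118), the yellow one at (342,116), and the blue bar running up to the handle at (239,10). I'll check these against the model.

```bash
cat >> h.py <<'E'
W=np.load("wrist0.npz")
def wproj(P,pos,rot):
    t=R.from_euler('xyz',rot,degrees=True).inv().apply(np.atleast_2d(P)-pos)
    M=np.linalg.inv(W["tool_from_camera"]);c=t@M[:3,:3].T+M[:3,3]
    th=np.arctan2(np.hypot(c[:,0],c[:,1]),c[:,2]);ph=np.arctan2(c[:,1],c[:,0]);f=W["mtx"][0,0]
    return np.c_[W["mtx"][0,2]+f*th*np.cos(ph),W["mtx"][1,2]+f*th*np.sin(ph)]
E
python3 - <<'E'
from h import *
pos,rot=[.4802,-.0008,.2404],[-180,0,88.78]
Rz=R.from_euler('z',-1.43,degrees=True)
for b in ([.4717,.1965,.0866],[.5818,.1989,.0848]):
    P=np.array(b)+Rz.apply([[0,-.13,0],[0,-.1,0],[0,-.05,0],[0,0,.065]]); print(wproj(P,pos,rot).round(1).tolist())
E
```

```text
[[241.5, 116.3], [241.5, 88.2], [241.8, 42.8], [239.6, -25.7]]
[[342.9, 114.2], [343.3, 87.1], [342.9, 43.4], [360.2, -20.7]]
```

Request:
carry_out:
  plan:
    - {"dx":0.8,"dy":-0.05,"dz":0,"rx":0,"ry":0,"rz":0,"fingers":-1}
    - {"dx":0.8,"dy":-0.05,"dz":0,"rx":0,"ry":0,"rz":0,"fingers":-1}
    - {"dx":0.8,"dy":-0.05,"dz":0,"rx":0,"ry":0,"rz":0,"fingers":-1}
    - {"dx":0.8,"dy":-0.05,"dz":0,"rx":0,"ry":0,"rz":0,"fingers":-1}
    - {"dx":0.8,"dy":-0.05,"dz":0,"rx":0,"ry":0,"rz":0,"fingers":-1}

```text
time_s: 3.82
tool_pos: [0.4754, 0.1188, 0.2404]
tool_rot: [-180.0, 0.0, 88.8]
force: [-0.2, -0.8, 0.4]
grip_width: 0.087
```

```bash
python3 - <<'E'
from h import *
rows([.4717,.1965,.22],88.6,3)
from cell import imaging,sensors
import cv2
o=sensors.get_obs();d=imaging.read_camera("wrist"); cv2.imwrite("pics/w2.png",d["color"][:,:,::-1])
Rz=R.from_euler('z',-1.43,degrees=True)
for b in ([.4717,.1965,.0866],):
    P=np.array(b)+Rz.apply([[0,-.13,0],[0,.13,0],[0,.1,0],[0,.05,0],[0,0,.065],[-.007,.025,.065],[.007,.025,.065],[-.007,-.025,.065],[.007,-.025,.065]]); print(wproj(P,o["tool_pos"],o["tool_rot"]).round(1).tolist())
E
```

```text
t 3.83 pos [0.4754 0.1188 0.2404] rot [-1.7999e+02  2.0000e-02  8.8770e+01] F [-0.16 -0.82  0.44] w 0.087
[ 0.86 -0.06  0.23] [-0.     0.001  0.006]
[ 0.86 -0.06  0.23] [-0.     0.001  0.006]
[ 0.86 -0.06  0.23] [-0.     0.001  0.006]
[[248.9, 224.0], [249.5, -7.9], [249.3, 16.4], [249.1, 60.0], [247.9, 103.1], [239.5, 73.9], [256.4, 73.9], [239.5, 132.7], [256.1, 132.8]]
```

View pics/w2.png

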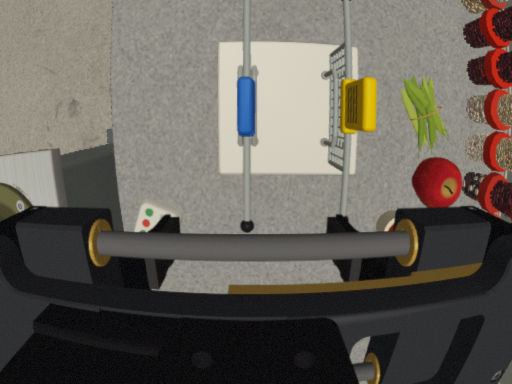

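The handle top is at (246,106), against a prediction of (248,103). So the blue screen is about 1.5 mm nearer in x and 2.5 mm lower in y than I had, and I'll use (0.4703, 0.1943).

Request:
carry_out:
  plan:
    - {"dx":0.84,"dy":-0.08,"dz":0.3,"rx":0,"ry":0,"rz":0,"fingers":-1}
    - {"dx":0.84,"dy":-0.08,"dz":0.3,"rx":0,"ry":0,"rz":0,"fingers":-1}
    - {"dx":0.84,"dy":-0.06,"dz":0.3,"rx":0,"ry":0,"rz":0,"fingers":-1}
    - {"dx":0,"dy":0,"dz":0.2,"rx":0,"ry":0,"rz":0,"fingers":-1}
    - {"dx":0,"dy":0,"dz":0,"rx":0,"ry":0,"rz":0,"fingers":-1}

```text
time_s: 4.5
tool_pos: [0.4705, 0.1925, 0.2069]
tool_rot: [-179.9, 0.1, 88.7]
force: [-0.6, -1.0, -0.5]
grip_width: 0.0873
```

```bash
python3 - <<'E'
from h import *
rows([.4703,.1943,.108],88.75,4)
from cell import imaging,sensors
import cv2
o=sensors.get_obs();d=imaging.read_camera("wrist"); cv2.imwrite("pics/w3.png",d["color"][:,:,::-1])
Rz=R.from_euler('z',-1.3,degrees=True)
for b in ([.4703,.1943,.0866],):
    P=np.array(b)+Rz.apply([[0,.13,0],[0,.1,0],[0,.05,0],[0,0,.065],[-.007,.025,.065],[.007,.025,.065],[-.007,-.025,.065],[.007,-.025,.065]]); print(wproj(P,o["tool_pos"],o["tool_rot"]).round(1).tolist())
E
```

```text
t 4.5 pos [0.4705 0.1925 0.2069] rot [-1.7993e+02  7.0000e-02  8.8730e+01] F [-0.56 -1.01 -0.48] w 0.0873
[ 0.02 -0.    0.82] [-0.002  0.002 -0.001]
[ 0.02 -0.    0.82] [-0.002  0.002 -0.001]
[ 0.02 -0.    0.82] [-0.002  0.002 -0.001]
[ 0.02 -0.    0.82] [-0.002  0.002 -0.001]
[[254.0, 48.9], [254.0, 79.5], [254.0, 131.9], [254.1, 202.1], [244.7, 169.7], [263.5, 169.7], [245.1, 232.6], [262.9, 232.6]]
```

View pics/w3.png

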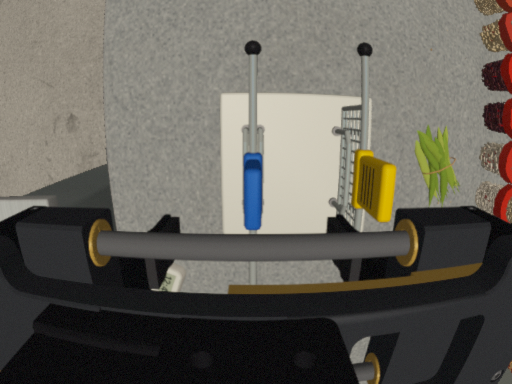

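The prediction matches: the far ball is at (253,48) and the handle at u≈253. I'll descend and grip.

Request:
carry_out:
  plan:
    - {"dx":0.06,"dy":0,"dz":0.7,"rx":0,"ry":0,"rz":0,"fingers":-1}
    - {"dx":0,"dy":0,"dz":0.8,"rx":0,"ry":0,"rz":0,"fingers":-1}
    - {"dx":0,"dy":0,"dz":0.8,"rx":0,"ry":0,"rz":0,"fingers":-1}
    - {"dx":0,"dy":0,"dz":0.6,"rx":0,"ry":0,"rz":0,"fingers":-1}
    - {"dx":0,"dy":0,"dz":0.4,"rx":0,"ry":0,"rz":0,"fingers":-1}
    - {"dx":0,"dy":0,"dz":0,"rx":0,"ry":0,"rz":0,"fingers":0.5}
    - {"dx":0,"dy":0,"dz":0,"rx":0,"ry":0,"rz":0,"fingers":1}
    - {"dx":0,"dy":0,"dz":0,"rx":0,"ry":0,"rz":0,"fingers":1}
    - {"dx":0,"dy":0,"dz":0,"rx":0,"ry":0,"rz":0,"fingers":1}
    - {"dx":0,"dy":0,"dz":0,"rx":0,"ry":0,"rz":0,"fingers":1}
  force: 30

```text
time_s: 5.8
tool_pos: [0.4708, 0.1959, 0.1088]
tool_rot: [180.0, 0.0, 88.8]
force: [1.1, 0.2, -0.3]
grip_width: 0.0448
```

Request:
carry_out:
  plan:
    - {"dx":0,"dy":0,"dz":0,"rx":0,"ry":0,"rz":0,"fingers":1}
    - {"dx":0,"dy":0,"dz":0,"rx":0,"ry":0,"rz":0,"fingers":1}
    - {"dx":0,"dy":0,"dz":0,"rx":0,"ry":0,"rz":0,"fingers":1}
    - {"dx":0,"dy":0,"dz":0,"rx":0,"ry":0,"rz":0,"fingers":1}
    - {"dx":0,"dy":0,"dz":0,"rx":0,"ry":0,"rz":0,"fingers":1}
  force: 30

```text
time_s: 6.42
tool_pos: [0.4705, 0.1959, 0.1085]
tool_rot: [-180.0, 0.0, 88.8]
force: [-0.7, -0.2, 1.0]
grip_width: 0.0139
```

Gripped at 14 mm, which is the handle's thickness. Lifting straight up.

Request:
carry_out:
  plan:
    - {"dx":0,"dy":0,"dz":0,"rx":0,"ry":0,"rz":0,"fingers":1}
    - {"dx":0,"dy":0,"dz":-0.3,"rx":0,"ry":0,"rz":0,"fingers":1}
    - {"dx":0,"dy":0,"dz":-0.4,"rx":0,"ry":0,"rz":0,"fingers":1}
    - {"dx":0,"dy":0,"dz":-0.6,"rx":0,"ry":0,"rz":0,"fingers":1}
    - {"dx":0,"dy":0,"dz":-0.7,"rx":0,"ry":0,"rz":0,"fingers":1}
    - {"dx":0,"dy":0,"dz":-0.8,"rx":0,"ry":0,"rz":0,"fingers":1}
    - {"dx":0,"dy":0,"dz":-0.8,"rx":0,"ry":0,"rz":0,"fingers":1}
    - {"dx":0,"dy":0,"dz":-0.8,"rx":0,"ry":0,"rz":0,"fingers":1}
    - {"dx":0,"dy":0,"dz":-0.8,"rx":0,"ry":0,"rz":0,"fingers":1}
    - {"dx":0,"dy":0,"dz":-0.7,"rx":0,"ry":0,"rz":0,"fingers":1}
    - {"dx":0,"dy":0,"dz":-0.4,"rx":0,"ry":0,"rz":0,"fingers":1}

```text
time_s: 7.8
tool_pos: [0.4709, 0.1963, 0.2996]
tool_rot: [179.9, -0.0, 88.8]
force: [-0.1, -0.8, -4.2]
grip_width: 0.0138
```

```bash
python3 - <<'E'
from h import *
rows([.4985,-.2365,.30],93.7,18)
from cell import imaging,sensors
import cv2
for n in ("side","wrist"):
    d=imaging.read_camera(n)["color"][:,:,::-1]; cv2.imwrite(f"pics/{n}4.png",d)
E
```

```text
t 7.8 pos [0.4709 0.1963 0.2996] rot [ 1.7985e+02 -1.0000e-02  8.8800e+01] F [-0.13 -0.79 -4.15] w 0.0138
[-0.8   0.07 -0.  ] [ 0.001 -0.    -0.027]
[-0.8   0.06 -0.  ] [ 0.001 -0.    -0.027]
[-0.8   0.06 -0.  ] [ 0.001 -0.    -0.027]
[-0.8   0.06 -0.  ] [ 0.001 -0.    -0.027]
[-0.8   0.05 -0.  ] [ 0.001 -0.    -0.027]
[-0.8   0.05 -0.  ] [ 0.001 -0.    -0.027]
[-0.8   0.05 -0.  ] [ 0.001 -0.    -0.027]
[-0.8   0.04 -0.  ] [ 0.001 -0.    -0.027]
[-0.8   0.04 -0.  ] [ 0.001 -0.    -0.027]
[-0.8   0.03 -0.  ] [ 0.001 -0.    -0.027]
[-0.8   0.03 -0.  ] [ 0.001 -0.    -0.027]
[-0.8   0.03 -0.  ] [ 0.001 -0.    -0.027]
```

View pics/side4.png

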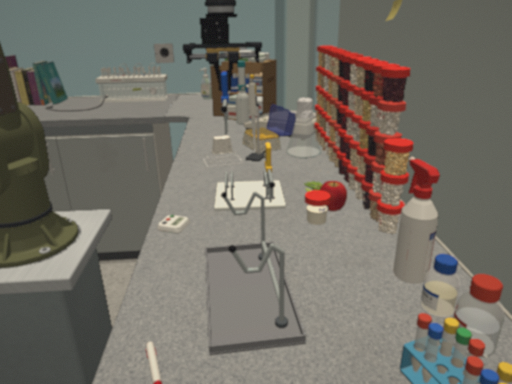

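View pics/wrist4.png

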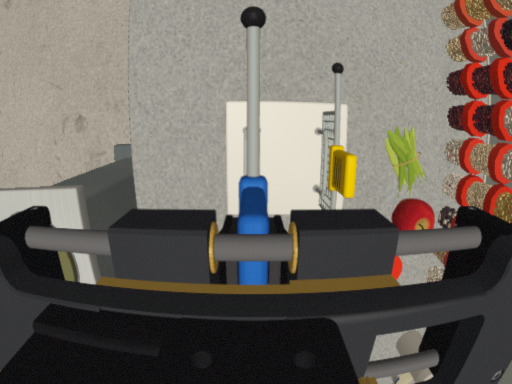

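The blue screen hangs upright in the grip and the yellow one has not moved. Traversing to above the stand.

Request:
carry_out:
  plan:
    - {"dx":-0.2,"dy":0.05,"dz":0,"rx":0,"ry":0,"rz":0,"fingers":1}
    - {"dx":-0.4,"dy":0.05,"dz":0,"rx":0,"ry":0,"rz":-0.03,"fingers":1}
    - {"dx":-0.6,"dy":0.05,"dz":0,"rx":0,"ry":0,"rz":-0.03,"fingers":1}
    - {"dx":-0.8,"dy":0.06,"dz":0,"rx":0,"ry":0,"rz":-0.03,"fingers":1}
    - {"dx":-0.8,"dy":0.06,"dz":0,"rx":0,"ry":0,"rz":-0.03,"fingers":1}
    - {"dx":-0.8,"dy":0.05,"dz":0,"rx":0,"ry":0,"rz":-0.03,"fingers":1}
    - {"dx":-0.8,"dy":0.05,"dz":0,"rx":0,"ry":0,"rz":-0.03,"fingers":1}
    - {"dx":-0.8,"dy":0.05,"dz":0,"rx":0,"ry":0,"rz":-0.03,"fingers":1}
    - {"dx":-0.8,"dy":0.05,"dz":0,"rx":0,"ry":0,"rz":-0.03,"fingers":1}
    - {"dx":-0.8,"dy":0.04,"dz":0,"rx":0,"ry":0,"rz":-0.03,"fingers":1}
    - {"dx":-0.8,"dy":0.04,"dz":0,"rx":0,"ry":0,"rz":-0.03,"fingers":1}
    - {"dx":-0.8,"dy":0.04,"dz":0,"rx":0,"ry":0,"rz":-0.03,"fingers":1}

```text
time_s: 9.4
tool_pos: [0.4891, -0.058, 0.2968]
tool_rot: [-179.9, -0.0, 92.0]
force: [0.1, 0.3, -3.0]
grip_width: 0.0142
```

```bash
python3 - <<'E'
from h import *
rows([.4997,-.2375,.30],93.7,9)
for d in ([0,0,0],[-.002,0,0],[0,0,.003]):
    print(wproj(np.array([.13,0,.0215])+d,[0,0,0],[0,0,0]))
E
```

```text
t 9.4 pos [ 0.4891 -0.058   0.2968] rot [-1.7992e+02 -1.0000e-02  9.2040e+01] F [ 0.1   0.26 -2.96] w 0.0142
[-0.67  0.02 -0.01] [-0.001 -0.    -0.018]
[-0.67  0.01 -0.01] [-0.001 -0.    -0.018]
[-0.67  0.01 -0.01] [-0.001 -0.    -0.018]
[-0.67  0.01 -0.01] [-0.001 -0.    -0.018]
[-0.67  0.01 -0.01] [-0.001 -0.    -0.018]
[-0.67  0.   -0.01] [-0.001 -0.    -0.018]
[-0.67  0.   -0.01] [-0.001 -0.    -0.018]
[-0.67  0.   -0.01] [-0.001 -0.    -0.018]
[-0.67 -0.   -0.01] [-0.001 -0.    -0.018]
[[254.58802443  16.87664962]]
[[254.59153211  19.76015319]]
[[254.56574012  18.39036877]]
```

Request:
carry_out:
  plan:
    - {"dx":-0.8,"dy":0.02,"dz":0,"rx":0,"ry":0,"rz":-0.02,"fingers":1}
    - {"dx":-0.8,"dy":0.01,"dz":0,"rx":0,"ry":0,"rz":-0.02,"fingers":1}
    - {"dx":-0.8,"dy":0.01,"dz":0,"rx":0,"ry":0,"rz":-0.02,"fingers":1}
    - {"dx":-0.8,"dy":0.01,"dz":0,"rx":0,"ry":0,"rz":-0.02,"fingers":1}
    - {"dx":-0.8,"dy":0.01,"dz":0,"rx":0,"ry":0,"rz":-0.02,"fingers":1}
    - {"dx":-0.8,"dy":0,"dz":0,"rx":0,"ry":0,"rz":-0.02,"fingers":1}
    - {"dx":-0.6,"dy":0,"dz":0,"rx":0,"ry":0,"rz":-0.02,"fingers":1}
    - {"dx":-0.4,"dy":0,"dz":0,"rx":0,"ry":0,"rz":-0.02,"fingers":1}
    - {"dx":-0.2,"dy":0,"dz":0,"rx":0,"ry":0,"rz":0,"fingers":1}
    - {"dx":0,"dy":0,"dz":0,"rx":0,"ry":0,"rz":0,"fingers":1}

```text
time_s: 10.65
tool_pos: [0.5003, -0.2356, 0.2975]
tool_rot: [-180.0, -0.0, 93.7]
force: [-0.4, 0.2, -3.7]
grip_width: 0.0132
```

```bash
python3 - <<'E'
from h import *
rows([.4997,-.2375,.30],93.7,1)
from cell import imaging,sensors
import cv2
o=sensors.get_obs()
d=imaging.read_camera("wrist")["color"][:,:,::-1]; cv2.imwrite("pics/w5.png",cv2.resize(d[0:300,100:412],None,fx=2,fy=2,interpolation=cv2.INTER_CUBIC))
for n in ("side","top"):
    d=imaging.read_camera(n)["color"][:,:,::-1]; cv2.imwrite(f"pics/{n}5.png",d)
Rz=R.from_euler('z',3.7,degrees=True)
P=np.array([.4997,-.238,0])+Rz.apply([[-.03,.1,.155],[0,.1,.117],[-.01,.1,.117],[.01,.1,.117],[-.075,.145,.018],[.075,.145,.018]])
w=wproj(P,o["tool_pos"],o["tool_rot"]); print(((w-[100,0])*2).round(1).tolist())
E
```

```text
t 10.65 pos [ 0.5003 -0.2356  0.2975] rot [-1.7999e+02 -2.0000e-02  9.3700e+01] F [-0.38  0.23 -3.71] w 0.0132
[-0.06 -0.02 -0.08] [-0.001 -0.002 -0.   ]
[[247.3, 173.8], [306.5, 180.2], [288.9, 180.3], [324.1, 180.3], [205.0, 135.7], [407.9, 135.7]]
```

View pics/w5.png

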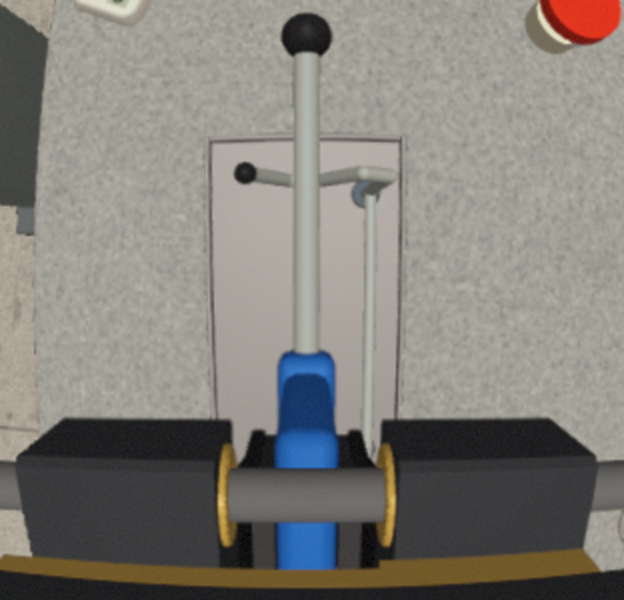

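View pics/side5.png

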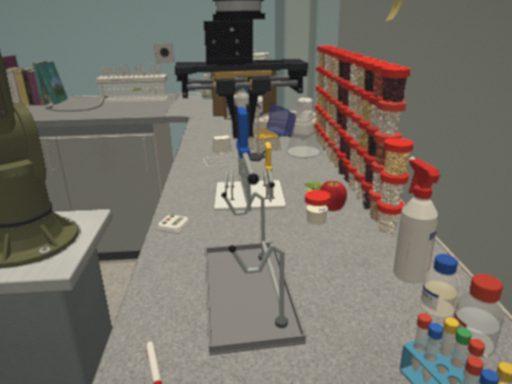

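The near hook's tip is at (245,173), against a prediction of (247,174). The tray's centre line is at u≈306, on the bar, so alignment is within about 1 mm. Lowering.

Request:
carry_out:
  plan:
    - {"dx":-0.05,"dy":-0.03,"dz":0.2,"rx":0,"ry":0,"rz":0,"fingers":1}
    - {"dx":0,"dy":0,"dz":0.5,"rx":0,"ry":0,"rz":0,"fingers":1}
    - {"dx":0,"dy":0,"dz":0.6,"rx":0,"ry":0,"rz":0,"fingers":1}
    - {"dx":0,"dy":0,"dz":0.6,"rx":0,"ry":0,"rz":0,"fingers":1}
    - {"dx":0,"dy":0,"dz":0.6,"rx":0,"ry":0,"rz":0,"fingers":1}
    - {"dx":0,"dy":0,"dz":0.6,"rx":0,"ry":0,"rz":0,"fingers":1}
    - {"dx":0,"dy":0,"dz":0.5,"rx":0,"ry":0,"rz":0,"fingers":1}
    - {"dx":0,"dy":0,"dz":0.4,"rx":0,"ry":0,"rz":0,"fingers":1}
    - {"dx":0,"dy":0,"dz":0.3,"rx":0,"ry":0,"rz":0,"fingers":1}
    - {"dx":0,"dy":0,"dz":0.2,"rx":0,"ry":0,"rz":0,"fingers":1}
    - {"dx":0,"dy":0,"dz":0,"rx":0,"ry":0,"rz":0,"fingers":1}

```text
time_s: 12.18
tool_pos: [0.4993, -0.2373, 0.1623]
tool_rot: [-180.0, -0.0, 93.7]
force: [0.2, -0.4, -2.9]
grip_width: 0.0141
```

```bash
python3 - <<'E'
from h import *
rows([.4995,-.237,.1445],93.7,1)
from cell import imaging
import cv2
d=imaging.read_camera("side")["color"][:,:,::-1]; cv2.imwrite("pics/s6.png",cv2.resize(d[130:360,190:310],None,fx=2.6,fy=2.6,interpolation=cv2.INTER_CUBIC))
d=imaging.read_camera("wrist")["color"][:,:,::-1]; cv2.imwrite("pics/w6.png",cv2.resize(d[0:300,100:412],None,fx=2,fy=2,interpolation=cv2.INTER_CUBIC))
E
```

```text
t 12.18 pos [ 0.4993 -0.2373  0.1623] rot [-1.7998e+02 -1.0000e-02  9.3680e+01] F [ 0.22 -0.44 -2.87] w 0.0141
[0.01 0.01 0.59] [-0.002 -0.001 -0.002]
```

View pics/s6.png

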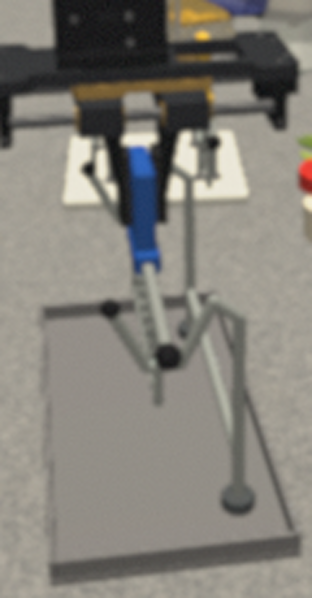

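View pics/w6.png

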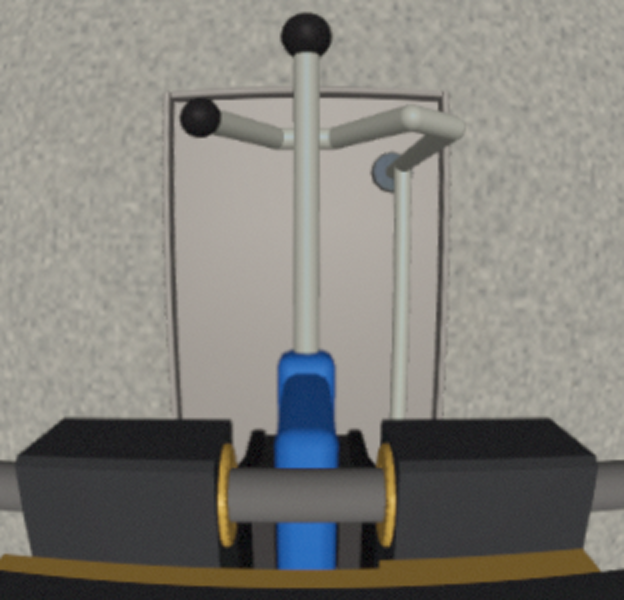

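The bar at u≈306 is centred over the trough floor (283–330). Both troughs straddle the bar, which is about 17 mm above the floor. Lowering slowly.

Request:
carry_out:
  plan:
    - {"dx":0,"dy":0,"dz":0.15,"rx":0,"ry":0,"rz":0,"fingers":1}
    - {"dx":0,"dy":0,"dz":0.15,"rx":0,"ry":0,"rz":0,"fingers":1}
    - {"dx":0,"dy":0,"dz":0.1,"rx":0,"ry":0,"rz":0,"fingers":1}
    - {"dx":0,"dy":0,"dz":0.06,"rx":0,"ry":0,"rz":0,"fingers":1}
    - {"dx":0,"dy":0,"dz":0,"rx":0,"ry":0,"rz":0,"fingers":1}

```text
time_s: 12.9
tool_pos: [0.4994, -0.2373, 0.1486]
tool_rot: [-180.0, -0.0, 93.7]
force: [-0.5, 0.0, -2.7]
grip_width: 0.0137
```

Request:
carry_out:
  plan:
    - {"dx":0,"dy":0,"dz":0.03,"rx":0,"ry":0,"rz":0,"fingers":1}
    - {"dx":0,"dy":0,"dz":0.03,"rx":0,"ry":0,"rz":0,"fingers":1}
    - {"dx":0,"dy":0,"dz":0,"rx":0,"ry":0,"rz":0,"fingers":1}

```text
time_s: 13.28
tool_pos: [0.4994, -0.2373, 0.1469]
tool_rot: [-180.0, 0.0, 93.7]
force: [-1.1, -0.8, -2.7]
grip_width: 0.0139
```

Request:
carry_out:
  plan:
    - {"dx":0,"dy":0,"dz":0.03,"rx":0,"ry":0,"rz":0,"fingers":1}
    - {"dx":0,"dy":0,"dz":0.02,"rx":0,"ry":0,"rz":0,"fingers":1}
    - {"dx":0,"dy":0,"dz":0,"rx":0,"ry":0,"rz":0,"fingers":1}

```text
time_s: 13.65
tool_pos: [0.4994, -0.2373, 0.1454]
tool_rot: [-180.0, -0.0, 93.7]
force: [0.6, -0.1, -3.9]
grip_width: 0.0141
```

Request:
carry_out:
  plan:
    - {"dx":0,"dy":0,"dz":0.03,"rx":0,"ry":0,"rz":0,"fingers":1}
    - {"dx":0,"dy":0,"dz":0,"rx":0,"ry":0,"rz":0,"fingers":1}

```text
time_s: 13.9
tool_pos: [0.4994, -0.2374, 0.1445]
tool_rot: [-180.0, 0.0, 93.7]
force: [0.7, -0.2, -4.0]
grip_width: 0.014
```

Request:
carry_out:
  plan:
    - {"dx":0,"dy":0,"dz":0.03,"rx":0,"ry":0,"rz":0,"fingers":1}
    - {"dx":0,"dy":0,"dz":0,"rx":0,"ry":0,"rz":0,"fingers":1}

```text
time_s: 14.15
tool_pos: [0.4995, -0.2373, 0.1441]
tool_rot: [180.0, 0.0, 93.7]
force: [-0.8, 0.6, 2.0]
grip_width: 0.0137
```

Request:
carry_out:
  plan:
    - {"dx":0,"dy":0,"dz":0.03,"rx":0,"ry":0,"rz":0,"fingers":1}
    - {"dx":0,"dy":0,"dz":0,"rx":0,"ry":0,"rz":0,"fingers":1}

```text
time_s: 14.4
tool_pos: [0.4996, -0.2374, 0.144]
tool_rot: [180.0, 0.0, 93.7]
force: [-4.0, 1.4, 6.0]
grip_width: 0.0136
```

Contact at TCP z≈0.144, as expected; the force has gone from −3 to +6 N. Checking that both ends are down.

```bash
python3 - <<'E'
from h import *
rows([.4995,-.237,.1445],93.7,1)
from cell import imaging,sensors
import cv2
print(sensors.get_obs()["wrist_torque"])
d=imaging.read_camera("side")["color"][:,:,::-1]; cv2.imwrite("pics/s7.png",cv2.resize(d[170:310,190:310],None,fx=4,fy=4,interpolation=cv2.INTER_CUBIC))
d=imaging.read_camera("wrist")["color"][:,:,::-1]; cv2.imwrite("pics/w7.png",cv2.resize(d[0:300,100:412],None,fx=2,fy=2,interpolation=cv2.INTER_CUBIC))
E
```

```text
t 14.4 pos [ 0.4996 -0.2374  0.144 ] rot [1.7999e+02 4.0000e-02 9.3680e+01] F [-3.96  1.38  6.01] w 0.0136
[ 0.01 -0.   -0.02] [ 0.001  0.004 -0.002]
[ 0.32061172  0.67159034 -0.06346592]
```

View pics/s7.png

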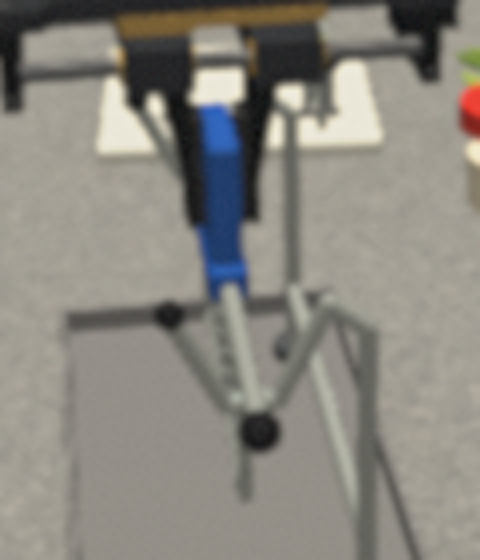

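View pics/w7.png

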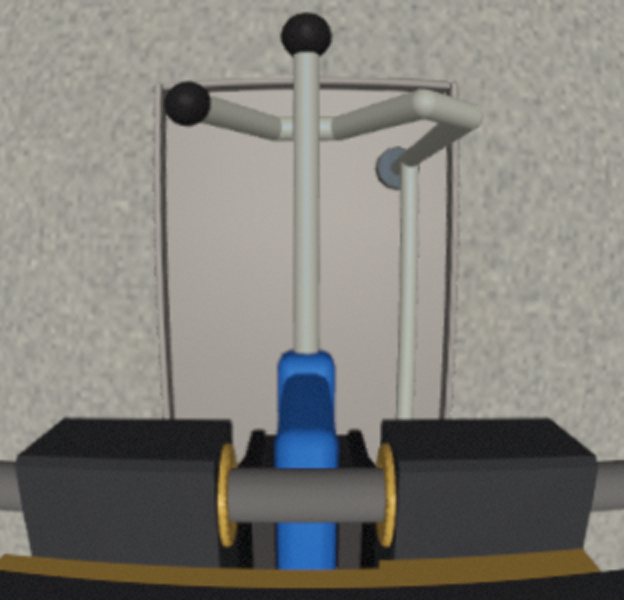

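Both bar ends are down in their hooks, bar centred and level, and the moment is small. Easing the grip, then opening and retreating straight up.

Request:
carry_out:
  plan:
    - {"dx":0,"dy":0,"dz":0,"rx":0,"ry":0,"rz":0,"fingers":1}
    - {"dx":0,"dy":0,"dz":0,"rx":0,"ry":0,"rz":0,"fingers":1}
    - {"dx":0,"dy":0,"dz":0,"rx":0,"ry":0,"rz":0,"fingers":1}
  force: 5

```text
time_s: 14.88
tool_pos: [0.4997, -0.2374, 0.1439]
tool_rot: [180.0, 0.0, 93.7]
force: [-3.6, 1.4, 5.4]
grip_width: 0.0141
```

Request:
carry_out:
  plan:
    - {"dx":0,"dy":0,"dz":0,"rx":0,"ry":0,"rz":0,"fingers":0.5}
    - {"dx":0,"dy":0,"dz":0,"rx":0,"ry":0,"rz":0,"fingers":0.3}
    - {"dx":0,"dy":0,"dz":0,"rx":0,"ry":0,"rz":0,"fingers":0}
    - {"dx":0,"dy":0,"dz":0,"rx":0,"ry":0,"rz":0,"fingers":-0.3}
    - {"dx":0,"dy":0,"dz":0,"rx":0,"ry":0,"rz":0,"fingers":-0.3}

```text
time_s: 15.5
tool_pos: [0.4995, -0.2373, 0.1427]
tool_rot: [-180.0, -0.0, 93.7]
force: [-0.7, 0.3, 0.3]
grip_width: 0.0515
```

```bash
python3 - <<'E'
from cell import imaging
import cv2
d=imaging.read_camera("wrist")["color"][:,:,::-1]; cv2.imwrite("pics/w8.png",cv2.resize(d[0:300,100:412],None,fx=2,fy=2,interpolation=cv2.INTER_CUBIC))
E
```

```text
(no output)
```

View pics/w8.png

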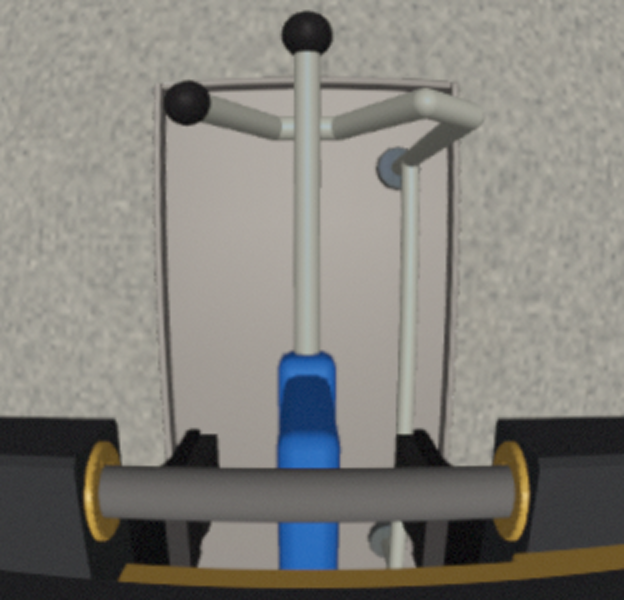

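The fingers are clear on both sides of the handle and the screen did not shift. Retreating up.

Request:
carry_out:
  plan:
    - {"dx":0,"dy":0,"dz":-0.2,"rx":0,"ry":0,"rz":0,"fingers":-0.3}
    - {"dx":0,"dy":0,"dz":-0.5,"rx":0,"ry":0,"rz":0,"fingers":-0.3}
    - {"dx":0,"dy":0,"dz":-0.8,"rx":0,"ry":0,"rz":0,"fingers":-0.3}
    - {"dx":0,"dy":0,"dz":-0.9,"rx":0,"ry":0,"rz":0,"fingers":-0.3}
    - {"dx":0,"dy":0,"dz":-0.9,"rx":0,"ry":0,"rz":0,"fingers":-0.3}
    - {"dx":0,"dy":0,"dz":-0.9,"rx":0,"ry":0,"rz":0,"fingers":-0.3}
    - {"dx":0,"dy":0,"dz":-0.6,"rx":0,"ry":0,"rz":0,"fingers":-0.3}
    - {"dx":0,"dy":0,"dz":-0.2,"rx":0,"ry":0,"rz":0,"fingers":-0.3}
    - {"dx":0,"dy":0,"dz":0,"rx":0,"ry":0,"rz":0,"fingers":-0.3}

```text
time_s: 16.68
tool_pos: [0.4994, -0.2373, 0.2926]
tool_rot: [-180.0, 0.0, 93.7]
force: [0.9, 0.4, -0.3]
grip_width: 0.0564
```

```bash
python3 - <<'E'
from cell import imaging
import cv2
d=imaging.read_camera("side")["color"][:,:,::-1]; cv2.imwrite("pics/s9.png",cv2.resize(d[130:330,170:330],None,fx=3,fy=3,interpolation=cv2.INTER_CUBIC))
d=imaging.read_camera("wrist")["color"][:,:,::-1]; cv2.imwrite("pics/w9.png",d)
E
```

```text
(no output)
```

View pics/s9.png

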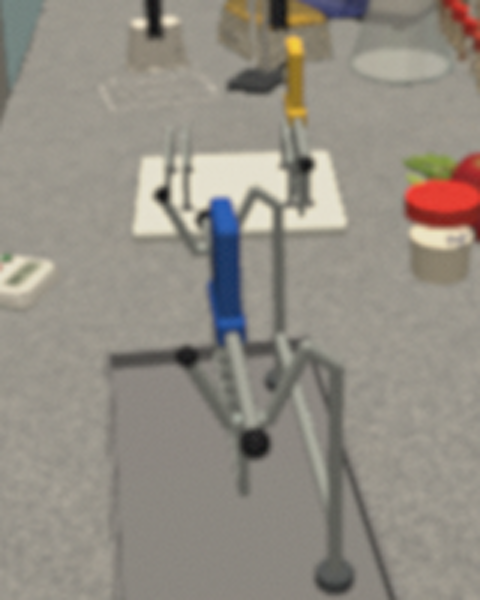

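View pics/w9.png

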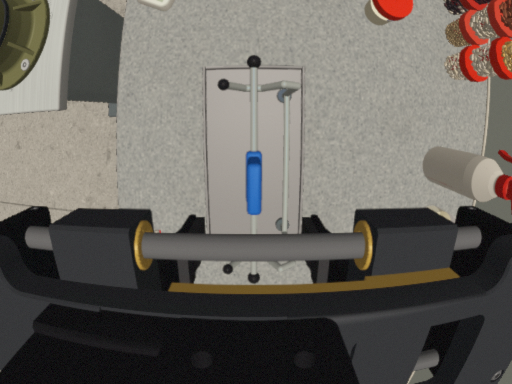

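Both end balls show: in the side crop they are at (255,443) and about (205,217), and in the wrist view at (254,61) and (254,278). One comparison with the seated pose, then I'll hand in.

```bash
python3 - <<'E'
from h import *
Rz=R.from_euler('z',3.7,degrees=True)
P=np.array([.4997,-.238,.123])+Rz.apply([[0,-.13,0],[0,.13,0],[0,0,.065]])
print(((proj("side",P)-[170,130])*3).round(1).tolist()); print(wproj(P,[.4994,-.2373,.2926],[180,0,93.7]).round(1).tolist())
from cell import ticket,sensors
o=sensors.get_obs(); print(o["time_s"],o["force"])
print(ticket.sign_off())
E
```

```text
[[253.6, 439.8], [204.4, 216.4], [221.5, 207.6]]
[[254.1, 276.8], [254.2, 61.4], [254.4, 190.0]]
16.775 [-0.78151344  0.92817486 -0.81842085]
the job is handed in; nothing more can be done
None
```

The blue-handled screen is hanging on the two-hook stand with one end of its bar in each hook, and the job is handed in at 16.8 s of the 43 s allowed.

- **Moves:** I gripped the blue handle across its thickness and lifted the screen straight out of the block. I then carried it over above the hook tips and lowered it in small steps. The hooks took its weight at a tool-tip height of about 144 mm, as expected. The upward force was 6 N when I eased the grip, opened the fingers and withdrew straight up.
- **Bar position:** After letting go, both end balls appear within about 4 enlarged pixels (about 1 image pixel) of where a seated bar should be, in both the side and wrist pictures.
- **Yellow screen:** It looks untouched in the block.
- **Robot:** It is clear of everything, with no contact force showing.
- **Disagreement:** The fixed cameras and the wrist camera differed by about 1.5 to 2.5 mm on where the blue screen stood. I used the wrist reading, and the grasp matched it.
- **Side force:** While the screen was pressed into the hooks there was a side force of about 4 N. It went away when I let go.

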